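# Clamp down the press plate of a soap mould

## Task

Clamp the press plate onto the soap mould: turn its three black bar knobs clockwise, the middle one first and then the two end ones in either order, each fully home against its end stop. Leave all three tight, let go, and do not disturb the two bottles and the beaker beside the mould or the spatula near it.

Things in the scene. Friction and masses are not known exactly. Their poses are not given: they have to be found in the camera images.
- press: The soap mould: a wooden block-shaped loaf mould, 110 mm deep (x) by 400 mm long (y), bolted to the table, with an aluminium press plate on it whose top is 92 mm above the table. Origin at the centre of its underside; its x axis points away from the robot, its y axis along the mould to the robot's left, z up. Its yaw varies. Three captive bolt knobs stand on the plate in a row along y, at y = +130 mm (left), 0 (middle) and -130 mm (right), axes vertical.
- knob_mid_grip (a point): Grip point of the middle knob: on its vertical axis, 131 mm above the table, at mid-height of a black plastic grip bar 66 mm long, 15 mm wide and 34 mm high (from 112 to 146 mm above the table). x axis along the bar, z up; the frame turns with the knob. Under the bar is a round steel collar 32 mm across (100 to 112 mm above the table) on a 44 mm steel boss (92 to 100 mm).
- knob_mid (a joint): Turn of the middle knob in rad: grows clockwise seen from above; starts between 0 and 0.6. It has no play and stays where it is left; turning it takes a steady 0.15 to 0.3 N m, up to a hard end stop that lies at a different reading for each knob, somewhere between 2.2 and 3.0, and is felt as the torque rising sharply. It does not rise or sink as it turns.
- knob_left_grip (a point): Grip point of the left (+y of the mould) knob: on its vertical axis, 131 mm above the table, at mid-height of a black plastic grip bar 66 mm long, 15 mm wide and 34 mm high (from 112 to 146 mm above the table). x axis along the bar, z up; the frame turns with the knob. Under the bar is a round steel collar 32 mm across (100 to 112 mm above the table) on a 44 mm steel boss (92 to 100 mm).
- knob_left (a joint): Turn of the left (+y of the mould) knob in rad: grows clockwise seen from above; starts between 0 and 0.6. It has no play and stays where it is left; turning it takes a steady 0.15 to 0.3 N m, up to a hard end stop that lies at a different reading for each knob, somewhere between 2.2 and 3.0, and is felt as the torque rising sharply. It does not rise or sink as it turns.
- knob_right_grip (a point): Grip point of the right (-y of the mould) knob: on its vertical axis, 131 mm above the table, at mid-height of a black plastic grip bar 66 mm long, 15 mm wide and 34 mm high (from 112 to 146 mm above the table). x axis along the bar, z up; the frame turns with the knob. Under the bar is a round steel collar 32 mm across (100 to 112 mm above the table) on a 44 mm steel boss (92 to 100 mm).
- knob_right (a joint): Turn of the right (-y of the mould) knob in rad: grows clockwise seen from above; starts between 0 and 0.6. It has no play and stays where it is left; turning it takes a steady 0.15 to 0.3 N m, up to a hard end stop that lies at a different reading for each knob, somewhere between 2.2 and 3.0, and is felt as the torque rising sharply. It does not rise or sink as it turns.
- bottle_a: Bystander: pale blue plastic bottle, 64 mm across, 140 mm tall, beside the mould on its far side. Origin at the centre of its underside.
- beaker: Bystander: glass beaker, 80 mm across, 105 mm tall, beside the mould on its far side. Origin at the centre of its underside.
- amber: Bystander: small amber glass bottle with black cap, 44 mm across, 100 mm tall, beside the mould on the robot's side. Origin at the centre of its underside.
- spatula: Bystander: spatula lying flat on the table, 200 mm long, on the robot's right. Origin at the middle of its underside.

How it is judged (in metres and radians):
On the way, in this order (a step that is already met when the one before it is completed fails the run):
1. the middle knob is fully home (value of joint knob_mid above 2.2 rad), for 0.2 s.
2. both end knobs are fully home too (value of joint knob_mid above 2.2 rad and value of joint knob_left above 2.5 rad and value of joint knob_right above 2.8 rad), for 0.2 s.
At the end, for the whole second after the job is handed in: All three knobs are within 0.1 rad of their end stops (readings: middle above 2.2, left above 2.5, right above 2.8), at rest and released (all of step 2 and velocity of joint knob_mid between -0.05 and 0.05 rad/s and velocity of joint knob_left between -0.05 and 0.05 rad/s and velocity of joint knob_right between -0.05 and 0.05 rad/s); the robot touches nothing.
It fails at once if the middle knob is not yet home and an end knob has been turned past 1.2 rad (value of joint any of knob_left, knob_right above 1.2 rad and not (value of joint knob_mid above 2.2 rad)).
It fails at once if a bystander is shifted by more than 30 mm (distance of any of bottle_a, beaker, amber, spatula from where it was at the start of the episode above 0.03 m).
It fails at once if a standing bystander is tipped over (angle between any of bottle_a, beaker, amber's own z axis and vertical above 0.5 rad).
It also fails if it takes over 72 s, if anything falls off the work surface, if the arm or the gripper's body presses on something with over 40 N, if the wrist force passes 120 N, or if a joint passes its speed limit or range.

## Robot

A 6-joint arm with a two-finger parallel gripper is mounted at the origin on the work surface. World frame = base frame: x ahead of the robot, y to its left, z up, the work surface at z = 0. Lengths are in m, angles in degrees, forces in N, time in s.
With the tool pointing down it reaches from about 0.325 to 0.875 m from the base axis. Payload 4.4 kg.
Tool frame: the origin (TCP) lies on the mounting face of the last link; the fingertips stand finger_overhang ahead of it and the grasp point (between the pads) lies 155 mm ahead of it (finger_overhang is the distance from the TCP to the fingertips, in m); z points along the fingers, y is the line along which they close (so a half turn about z gives the same grasp; the last joint's range is limited). The gripper opens to 85 mm and grips with 20 to 120 N. Pads are 22 mm wide; open, the fingers measure 114 mm over their backs; the gripper's body (76 mm by 85 mm) begins 54 mm behind the grasp point. The pads swing forward as they close: fully open they stand 13 mm farther back than shut.
Start: joints at [60.934, 11.837, 88.321, -0, 79.842, -8.623], TCP at [0.201, 0.539, 0.405] pointing down, gripper open.
Joint ranges: [-156.59, 156.59], [-49.26, 127.26], [12.9, 141.05], [-63.56, 243.56], [4.71, 150.69], [-161.64, 161.64]. Speed limits (degrees/s): [159.86, 159.86, 180, 180, 180, 180].

## Interface

Orientations are given as [roll, pitch, yaw] about the fixed x, y, z axes, in that order (R = Rz(yaw) Ry(pitch) Rx(roll)).
In Python, from plant import move_to, move_l, move_j, let_go, close_gripper, pause, solve_ik, read_state, get_image, MotionError, close_job, finger_overhang gives the robot as it stands. Calls block until the motion is done:
- move_to(position, orientation): joint-space move of the TCP to a pose.
- move_l(position, frame=None, velocity=0.15, force_limit=None): straight line of the TCP; frame=None keeps the orientation; velocity is the mean speed in m/s. With force_limit (N) it stops when the force on the tool has changed by that much, and returns True; else False.
- move_j(angles): joint-space move.
- let_go() and close_gripper(force=None): open the fingers fully, or close them until they stop; force is the grip in N (None keeps the last).
- pause(seconds).
- solve_ik(position, orientation): joint angles nearest the present ones, or None.
- read_state(): the state.
- get_image(name): name is "scene" or "top" or "wrist"; returns a dict with "color" (480x640x3 uint8, red, green, blue), "fov_y" (degrees; the focal length in pixels is half the picture's height over the tangent of half this angle, whatever the lens; pixels are square), "cx", "cy" (the principal point, pixels), "world_to_cam" (4x4, takes a point from world to camera coordinates); the wrist camera has in their place "hand_eye" (4x4, takes a point from camera to tool coordinates, whose origin is the TCP and whose axes are the flange's). Camera axes: x right, y up, looking along -z (the intrinsics and any distortion apply to the point x, -y, -z); pixel columns grow to the right and rows downward; lengths in m; the calibration is good to about 2 mm. A picture is of the moment at which its call begins: read the wrist's pose just before it. There is no depth.
A pose or a line that the arm cannot do raises MotionError and nothing moves.
- close_job(): hands the job in; it is judged then, once.
The state is a dict: "clock": time; "joint_pos": joint angles; "dq": joint speeds; "joint_efforts": joint torques, N m; "eef_pos": TCP position; "tool_rot": TCP orientation; "force": force on the tool from outside, world axes, zero at the start; "moment": the same for the moment, N m; "width": finger opening in m; "grip_force": force on a finger pad.
Only numpy, scipy, OpenCV 4.12 (cv2) and the standard library are available. Lean on these libraries where they do the work, as an engineer would, in place of code of your own. Each camera call takes 0.05 s, during which the arm holds its last target. There are 200 camera calls.

## Working session

There is one attempt and no reset: what is moved stays moved. The work goes in short steps, each a Python script; the robot and the scene stay as the last script left them, time stands still between calls to the robot, and variables do not carry over. Pictures are saved under pics/ and viewed, at most 10 in all, crops included, and the job is handed in when it is done.

```bash
mkdir -p pics; ls
python3 - <<'E'
from plant import *
import cv2,numpy as np
for n in("scene","top"):
    im=get_image(n); cv2.imwrite(f"pics/{n}0.png",im["color"][:,:,::-1])
    print(n,{k:v for k,v in im.items() if k!="color"})
    np.save(f"pics/{n}0.npy",im,allow_pickle=True)
print(read_state(),finger_overhang)
E
```

```text
pics
scene {'fov_y': 50.368935634592944, 'cx': 316.34362373114, 'cy': 234.44404464319146, 'world_to_cam': array([[ 0.74340148,  0.66883161, -0.00430263, -0.32517804],
       [-0.55640986,  0.62198976,  0.55094174,  0.33333727],
       [ 0.37116344, -0.40717689,  0.83453261, -1.33484677],
       [ 0.        ,  0.        ,  0.        ,  1.        ]])}
top {'fov_y': 56.97028239309859, 'cx': 311.0516604622641, 'cy': 234.78664502794393, 'world_to_cam': array([[-0.00785365, -0.99996407, -0.00319033, -0.1078187 ],
       [ 0.99786271, -0.00804404,  0.06484835, -0.55868734],
       [-0.06487169, -0.00267421,  0.99789003, -0.86235062],
       [ 0.        ,  0.        ,  0.        ,  1.        ]])}
{'clock': 0.1, 'joint_pos': array([ 6.09345958e+01,  1.18800198e+01,  8.83971455e+01,  3.26857484e-04,
        7.98415219e+01, -8.62341997e+00]), 'dq': array([ 0.01480423, -0.14505354,  0.00984089,  0.1097056 , -0.01389277,
        0.05391152]), 'joint_efforts': array([ 5.70787142e-04, -3.84090757e+01, -2.92548001e+01, -1.41721707e-04,
        4.80453746e-03, -1.02156099e-05]), 'eef_pos': array([0.20067541, 0.53849352, 0.40363063]), 'tool_rot': array([-1.79882703e+02, -1.81138583e-02,  1.59557939e+02]), 'force': array([-0.10974665, -0.23437355,  0.74235189]), 'moment': array([0.01471166, 0.01988707, 0.02055902]), 'grip_force': 0.0, 'width': 0.08524938139493915} 0.1734
```

View pics/top0.png

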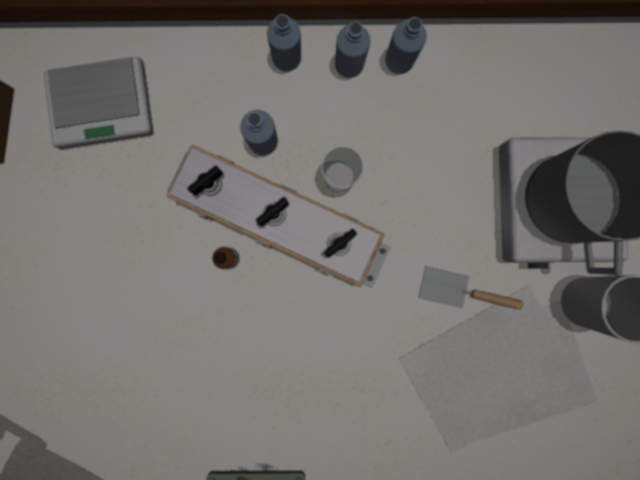

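View pics/scene0.png

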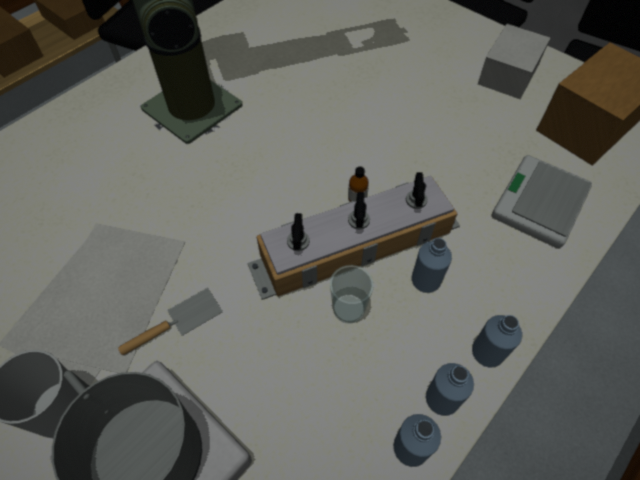

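The top view shows the knobs at about (206,181), (272,212) and (340,243), with the mould yawed about -25°. The amber bottle is at (225,258), the blue bottle at (258,132) and the beaker at (340,172). The scene view agrees. Next I fit each bar's silhouette in both views.

```bash
cat > h.py <<'E'
import cv2,numpy as np
from scipy.optimize import minimize
def proj(im,P,M=None):
    M=im["world_to_cam"] if M is None else M
    c=P@M[:3,:3].T+M[:3,3]; f=240/np.tan(np.radians(im["fov_y"]/2))
    return np.c_[im["cx"]+f*c[:,0]/-c[:,2], im["cy"]-f*c[:,1]/-c[:,2]]
def box(x,y,b):
    c,s=np.cos(b),np.sin(b)
    return np.array([[x+c*u-s*v,y+s*u+c*v,z] for u in(-.033,.033) for v in(-.0075,.0075) for z in(.112,.146)])
def mask(im,thr=45): return (im["color"].max(2)<thr).astype(np.uint8)
def fit(ims,p0,Ms=None,S=8):
    Ms=Ms or [None]*len(ims); data=[]
    for im,M in zip(ims,Ms):
        c=proj(im,np.array([[p0[0],p0[1],.13]]),M)[0]; r=int(1.4*np.ptp(proj(im,box(*p0),M),axis=0).max()/2)+6
        o=np.maximum((c-r).astype(int),0); m=mask(im)[o[1]:o[1]+2*r,o[0]:o[0]+2*r]
        data.append((im,M,o,cv2.resize(m*255,None,fx=S,fy=S,interpolation=cv2.INTER_LINEAR)>127))
    def cost(p):
        t=0
        for im,M,o,m in data:
            q=cv2.convexHull(((proj(im,box(*p),M)-o+.5)*S).astype(np.float32)).astype(np.int32)
            g=cv2.fillConvexPoly(np.zeros(m.shape,np.uint8),q,1)>0
            t+=1-(g&m).sum()/(g|m).sum()
        return t/len(data)
    best=min((minimize(cost,[p0[0],p0[1],b],method="Nelder-Mead",options=dict(initial_simplex=np.array([[0,0,0],[.008,0,0],[0,.008,0],[0,0,.2]])+[p0[0],p0[1],b],xatol=1e-5,fatol=1e-5)) for b in(p0[2]-.2,p0[2],p0[2]+.2)),key=lambda r:r.fun)
    return best.x,best.fun
E
python3 - <<'E'
from h import *
T,S=[np.load(f"pics/{n}0.npy",allow_pickle=True).item() for n in("top","scene")]
M=T["world_to_cam"];R=M[:3,:3];C=-R.T@M[:3,3];f=240/np.tan(np.radians(T["fov_y"]/2))
print("cam",C)
for u,v in((206,181),(272,212),(340,243)):
    d=R.T@np.array([(u-T["cx"])/f,-(v-T["cy"])/f,-1]); p=C+d*(.13-C[2])/d[2]
    a=fit([T],[p[0],p[1],-.9]); b=fit([S],[p[0],p[1],-.9])
    print(p[:2],a,b)
E
```

```text
cam [ 0.50070436 -0.11461504  0.89641706]
[0.64642233 0.07070519] (array([ 0.64691713,  0.07190137, -0.86149681]), np.float64(0.23616360124296631)) (array([ 0.64820018,  0.07019702, -0.96207582]), np.float64(0.17896827073387134))
[ 0.59087188 -0.04481649] (array([ 0.59137887, -0.04458732, -0.85678623]), np.float64(0.2424834584661798)) (array([ 0.58908297, -0.04254113, -0.86519733]), np.float64(0.17219950284660412))
[ 0.53585194 -0.16264449] (array([ 0.53580597, -0.16162443, -0.88960937]), np.float64(0.23938986469451218)) (array([ 0.53663635, -0.16280175, -0.89270958]), np.float64(0.20411910273808576))
```

Spacing comes out at 129 and 129.6 mm against the given 130, and the two cameras agree within about 2 mm. I'll hover over the middle knob and refine with the wrist camera.

```bash
cat >> h.py <<'E'
from scipy.spatial.transform import Rotation as Ro
def wrist(name=None):
    from plant import get_image,read_state
    s=read_state(); w=get_image("wrist")
    A=np.eye(4);A[:3,:3]=Ro.from_euler("xyz",s["tool_rot"],degrees=True).as_matrix();A[:3,3]=s["eef_pos"]
    if name: cv2.imwrite(name,w["color"][:,:,::-1])
    w["world_to_cam"]=np.linalg.inv(A@w["hand_eye"]); return w
E
python3 - <<'E'
from h import *
from plant import *
b=-.86; x,y=.5905,-.0438
move_to([x,y,.42],[180,0,np.degrees(b)+180]); pause(.3)
s=read_state(); print(s["clock"],s["joint_pos"],s["eef_pos"],s["tool_rot"],s["moment"])
w=wrist("pics/w1.png"); print(w["hand_eye"],w["fov_y"])
for k,p in dict(L=(.6475,.0712,-.9),M=(.5905,-.0438,-.86),R=(.536,-.162,-.89)).items():
    q=proj(w,np.array([[p[0],p[1],.13]]))[0]; print(k,q)
    if 20<q[0]<620 and 20<q[1]<460: print(fit([w],p,S=3))
E
```

```text
2.8833 [-1.25710300e+01  1.32446248e+01  8.47899947e+01  1.52288155e-03
  8.19677573e+01 -5.33374601e+01] [ 0.59050128 -0.04335814  0.41999125] [-1.79999790e+02 -2.80708453e-03  1.30766217e+02] [0.01197912 0.00138699 0.06262477]
[[-1.87721343e-04  9.48791058e-01  3.15904247e-01  8.12262470e-02]
 [ 9.99999670e-01 -7.16939875e-05  8.09561434e-04  6.59067459e-05]
 [ 7.90753085e-04  3.15904295e-01 -9.48790731e-01  3.06550915e-02]
 [ 0.00000000e+00  0.00000000e+00  0.00000000e+00  1.00000000e+00]] 69.55279727905584
L [480.96692417 170.80214618]
(array([ 0.65130367,  0.06503644, -0.90403964]), np.float64(0.6860811205135687))
M [321.3112743  235.04646669]
(array([ 0.59261307, -0.04616452, -0.85323028]), np.float64(0.2557366502251769))
R [179.64665311 296.58616877]
(array([ 0.53601701, -0.16348484, -0.99340264]), np.float64(0.48567073932488813))
```

View pics/w1.png

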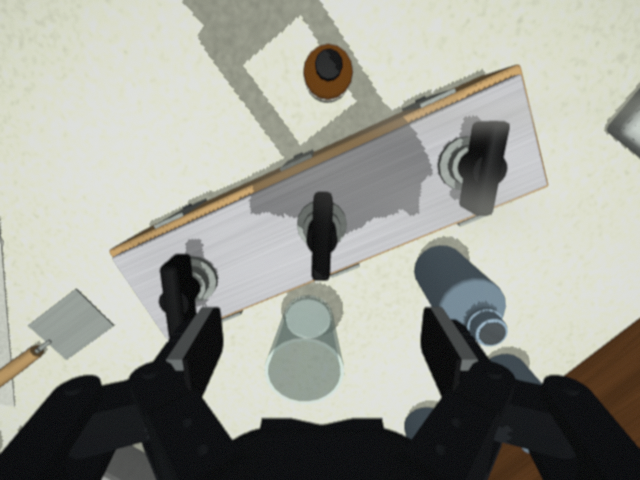

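The wrist view puts the middle bar at (321,236), upright between the fingers and matching the projection (321.3,235.0). The wrist fit shifts only along the bar. The others are roughly at (178,290) and (487,168). I'll grip the middle knob and turn it stepwise until the torque rises.

```bash
cat >> h.py <<'E'
from plant import *
def show(t):
    s=read_state(); print(t,round(s["clock"],2),"yaw",round(s["tool_rot"][2],2),"j6",round(s["joint_pos"][5],2),"F",s["force"].round(1),"M",s["moment"].round(2),"w",round(s["width"],4),"g",round(s["grip_force"],1),"p",s["eef_pos"].round(4)); return s
def twist(step,n,lim):
    b=read_state(); j0=b["joint_pos"].copy()
    for i in range(1,n+1):
        j=j0.copy(); j[5]+=i*step; move_j(list(j)); s=show(i)
        if i>1 and abs(s["moment"][2]-b["moment"][2])>lim: break
    return i
E
python3 - <<'E'
from h import *
move_l([.5912,-.0444,.289],velocity=.12); show("down")
close_gripper(40); pause(.1); show("closed")
twist(4,4,.8)
E
```

```text
down 4.17 yaw 130.73 j6 -53.38 F [-0.2  0.1  0.5] M [-0.04  0.01  0.  ] w 0.0856 g 0.0 p [ 0.5917 -0.0445  0.2901]
closed 4.92 yaw 130.72 j6 -53.37 F [-0.5  0.9  1.8] M [ 0.1   0.03 -0.08] w 0.0144 g 39.6 p [ 0.5913 -0.0443  0.2892]
1 5.17 yaw 126.77 j6 -49.43 F [-0.2  0.   0.4] M [-0.02 -0.01 -0.25] w 0.0144 g 39.5 p [ 0.5913 -0.0445  0.2892]
2 5.42 yaw 122.82 j6 -45.48 F [ 0.1 -1.3 -0.6] M [-0.19  0.   -0.29] w 0.0146 g 39.5 p [ 0.5913 -0.0445  0.2892]
3 5.67 yaw 118.84 j6 -41.5 F [ 0.2 -1.6  0.1] M [-0.17  0.04 -0.23] w 0.014 g 39.4 p [ 0.5913 -0.0445  0.2892]
4 5.92 yaw 114.84 j6 -37.51 F [-0.1 -1.4  0.2] M [-0.33  0.03 -0.23] w 0.0144 g 39.4 p [ 0.5913 -0.0445  0.2892]
```

Run:
```python
from h import *
twist(16,4,.8)
print("fine"); twist(3,28,.8)
```

```text
1 6.28 yaw 99.06 j6 -21.73 F [-1.4 -1.4  0.9] M [-0.18  0.04 -0.26] w 0.0145 g 39.5 p [ 0.5912 -0.0446  0.2892]
2 6.66 yaw 83.09 j6 -5.76 F [-1.6 -1.7  2.2] M [-0.2   0.28 -0.22] w 0.0142 g 39.5 p [ 0.5911 -0.0446  0.2892]
3 7.03 yaw 67.1 j6 10.23 F [-2.5 -1.1  2.9] M [-0.23  0.45 -0.2 ] w 0.0144 g 39.6 p [ 0.591  -0.0445  0.2892]
4 7.41 yaw 51.11 j6 26.23 F [-4.  -0.6  3.1] M [-0.21  0.59 -0.24] w 0.0146 g 39.8 p [ 0.591  -0.0445  0.2892]
fine
1 7.66 yaw 48.3 j6 29.03 F [-2.2 -1.3  3.2] M [-0.2   0.43  0.02] w 0.0143 g 39.5 p [ 0.591  -0.0445  0.2892]
2 7.91 yaw 45.24 j6 32.09 F [-3.1 -0.5  2.8] M [-0.18  0.47 -0.15] w 0.0144 g 39.6 p [ 0.591  -0.0445  0.2892]
3 8.16 yaw 42.22 j6 35.11 F [-2.4 -0.5  2.6] M [-0.22  0.45 -0.18] w 0.0146 g 39.6 p [ 0.5909 -0.0445  0.2892]
4 8.41 yaw 39.21 j6 38.12 F [-3.9 -0.7  3.5] M [-0.18  0.5  -0.13] w 0.0144 g 39.6 p [ 0.5909 -0.0444  0.2892]
5 8.66 yaw 36.21 j6 41.12 F [-3.1 -0.7  2.5] M [-0.09  0.56 -0.2 ] w 0.0144 g 39.6 p [ 0.5909 -0.0444  0.2892]
6 8.91 yaw 33.21 j6 44.12 F [-4.2 -0.3  2.9] M [-0.14  0.56 -0.16] w 0.014 g 39.7 p [ 0.5909 -0.0444  0.2892]
7 9.16 yaw 30.2 j6 47.12 F [-4.2  1.2  3.4] M [-0.05  0.57 -0.17] w 0.0143 g 39.7 p [ 0.5909 -0.0444  0.2892]
8 9.41 yaw 27.2 j6 50.12 F [-3.2 -0.7  4.1] M [ 0.02  0.6  -0.13] w 0.0143 g 39.7 p [ 0.5909 -0.0444  0.2892]
9 9.66 yaw 24.21 j6 53.12 F [-4.9  1.6  4.7] M [ 0.12  0.7  -0.16] w 0.0143 g 39.8 p [ 0.5909 -0.0444  0.2892]
10 9.91 yaw 21.37 j6 56.0 F [-3.8 -0.4  3.8] M [0.11 0.63 1.05] w 0.0142 g 45.3 p [ 0.5909 -0.0442  0.2892]
```

Run:
```python
from h import *
twist(1.5,2,1.5)
let_go(); pause(.1); show("open")
p=read_state()["eef_pos"]; move_l([p[0],p[1],.42],velocity=.2)
b=-.9; move_to([.6475,.0712,.42],[180,0,np.degrees(b)+180]); pause(.3); show("L")
w=wrist("pics/w2.png"); t=get_image("top")
print(fit([t],(.591,-.0445,np.radians(21))))
for k,p in dict(L=(.6475,.0712,-.9),M=(.591,-.0445,np.radians(21))).items(): print(k,proj(w,np.array([[p[0],p[1],.13]]))[0],fit([w],p,S=3))
```

```text
1 10.16 yaw 20.01 j6 57.38 F [-3.6  0.2  3.2] M [0.1  0.48 1.22] w 0.0146 g 58.8 p [ 0.5911 -0.0441  0.2892]
2 10.41 yaw 18.54 j6 58.86 F [-3.1  0.8  4. ] M [0.19 0.42 1.94] w 0.0145 g 75.2 p [ 0.5911 -0.0441  0.2893]
open 11.19 yaw 18.36 j6 59.01 F [-0.4 -0.3 -0.1] M [0.06 0.02 0.01] w 0.0853 g 0.0 p [ 0.5909 -0.0443  0.2892]
L 13.82 yaw 128.41 j6 -39.75 F [-0.1 -0.3  0.1] M [-0.05  0.03 -0.03] w 0.0855 g 0.0 p [0.6475 0.071  0.4201]
(array([ 0.58942982, -0.04572926,  0.45263586]), np.float64(0.26565571468688576))
L [321.83431416 234.33665094] (array([ 0.64907386,  0.06999174, -0.89344047]), np.float64(0.2746260683760684))
M [183.11691135 297.68638607] (array([ 0.59435866, -0.04343948,  0.24748142]), np.float64(0.498724706682537))
```

View pics/w2.png

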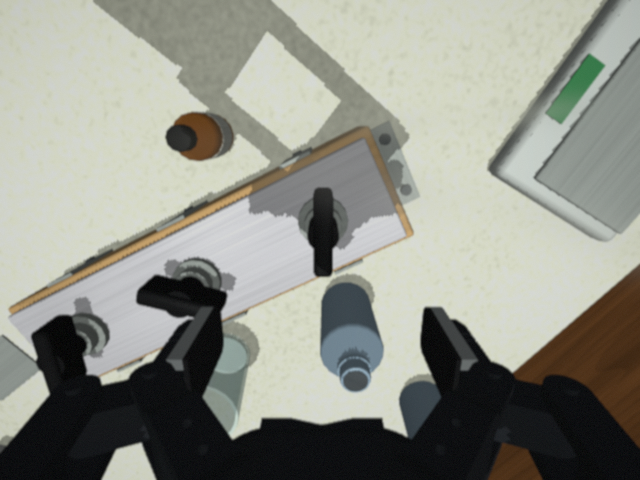

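The left bar is upright at (322,232), against a projection of (322,234), so alignment is good. The middle knob has clearly turned. Next are the left knob's grip and twist, then a hover over the right one.

Run:
```python
from h import *
move_l([.6482,.0705,.289],velocity=.15); close_gripper(40); pause(.1); show("closed")
twist(16,6,.8); print("fine"); twist(4,16,.8); twist(1.5,2,1.5)
let_go(); pause(.1); s=show("open")
p=s["eef_pos"]; move_l([p[0],p[1],.42],velocity=.2)
move_to([.536,-.162,.42],[180,0,np.degrees(-.89)+180]); pause(.3); show("R")
w=wrist("pics/w3.png"); p=(.536,-.162,-.89)
print(proj(w,np.array([[p[0],p[1],.13]]))[0],fit([w],p,S=3))
```

```text
closed 15.68 yaw 128.44 j6 -39.83 F [1.  1.8 0.3] M [ 0.25 -0.21  0.08] w 0.014 g 43.3 p [0.6485 0.0708 0.2894]
1 16.06 yaw 112.58 j6 -23.97 F [-1.9 -0.8  2.8] M [-0.15  0.34 -0.18] w 0.0145 g 43.6 p [0.6481 0.0705 0.2894]
2 16.43 yaw 96.55 j6 -7.94 F [-4.9 -0.8  4.9] M [-0.21  0.78 -0.17] w 0.0142 g 43.9 p [0.6477 0.0703 0.2893]
3 16.81 yaw 80.55 j6 8.06 F [-7.2 -1.1  6.8] M [-0.25  1.06 -0.18] w 0.0141 g 44.1 p [0.6472 0.0704 0.2893]
4 17.18 yaw 64.56 j6 24.06 F [-8.8 -0.9  7.2] M [-0.14  1.33 -0.14] w 0.0146 g 44.3 p [0.6467 0.0706 0.2893]
5 17.56 yaw 48.57 j6 40.06 F [-11.7   0.7   8.6] M [ 0.03  1.6  -0.1 ] w 0.0147 g 44.5 p [0.6462 0.071  0.2893]
6 17.93 yaw 32.58 j6 56.06 F [-13.6   1.2  10.2] M [ 0.19  1.81 -0.13] w 0.0144 g 44.6 p [0.6459 0.0714 0.2893]
fine
1 18.18 yaw 28.73 j6 59.91 F [-3.   0.6  2.9] M [ 0.05  0.14 -0.19] w 0.0144 g 43.5 p [0.6457 0.0715 0.2894]
2 18.43 yaw 24.74 j6 63.91 F [-4.   1.9  3.8] M [ 0.22  0.32 -0.19] w 0.0141 g 43.6 p [0.6457 0.0716 0.2893]
3 18.68 yaw 20.76 j6 67.89 F [-4.2  3.1  4.5] M [ 0.3   0.39 -0.15] w 0.0144 g 43.8 p [0.6457 0.0718 0.2
[... 384 characters left out ...]
0.49 0.56] w 0.0144 g 44.4 p [0.6455 0.0725 0.2894]
8 19.93 yaw 1.15 j6 87.59 F [-6.5  3.8  5.1] M [0.6  0.7  1.76] w 0.0143 g 79.7 p [0.6453 0.0726 0.2895]
1 20.18 yaw 0.02 j6 88.78 F [-3.7  1.   2.5] M [0.17 0.29 2.33] w 0.0146 g 93.3 p [0.6453 0.0729 0.2895]
2 20.43 yaw -1.59 j6 90.37 F [-3.7  1.9  3.4] M [0.23 0.37 3.17] w 0.0147 g 113.2 p [0.6453 0.0728 0.2896]
open 21.22 yaw -1.86 j6 90.6 F [-0.1 -0.8  0.5] M [-0.04  0.01  0.01] w 0.0857 g 0.0 p [0.6453 0.0727 0.2895]
R 24.62 yaw 129.02 j6 -64.68 F [-0.8 -0.1 -0.2] M [ 0.    0.01 -0.03] w 0.0852 g 0.0 p [ 0.5361 -0.1619  0.42  ]
[321.51262937 234.68374206] (array([ 0.53616639, -0.16273216, -0.88343609]), np.float64(0.2356487409304311))
```

View pics/w3.png

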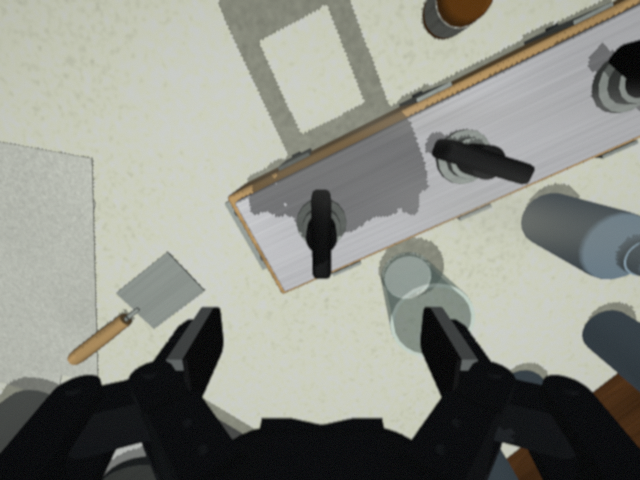

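The right bar is upright at (321,233), against a projection of (321.5,234.7). The left knob stopped after about 124° of turn, roughly 2.6 rad, as expected. Now the right one.

Run:
```python
from h import *
move_l([.5361,-.1623,.289],velocity=.15); close_gripper(40); pause(.1); show("closed")
twist(16,7,.8); print("fine"); twist(4,14,.8); twist(1.5,1,1.5)
let_go(); pause(.1); s=show("open")
p=s["eef_pos"]; move_l([p[0],p[1],.42],velocity=.2)
move_to([.40,-.05,.45],[180,0,130]); pause(.3); show("away")
t=get_image("top"); cv2.imwrite("pics/t2.png",t["color"][:,:,::-1])
w=wrist("pics/w4.png")
```

```text
closed 26.44 yaw 129.02 j6 -64.71 F [-1.5 -0.5  3.2] M [-0.02  0.27  0.16] w 0.0142 g 42.1 p [ 0.5361 -0.1624  0.2893]
1 26.82 yaw 113.14 j6 -48.85 F [-1.8 -0.4  2. ] M [-0.15  0.26 -0.27] w 0.0146 g 42.0 p [ 0.5359 -0.1625  0.2893]
2 27.19 yaw 97.24 j6 -32.94 F [-3.9 -1.6  3.8] M [-0.23  0.69 -0.2 ] w 0.0143 g 42.2 p [ 0.5357 -0.1626  0.2893]
3 27.57 yaw 81.18 j6 -16.88 F [-5.  -2.   4.9] M [-0.26  0.85 -0.2 ] w 0.0145 g 42.3 p [ 0.5356 -0.1626  0.2893]
4 27.94 yaw 65.18 j6 -0.88 F [-7.3 -1.1  6.5] M [-0.2   0.92 -0.16] w 0.0144 g 42.4 p [ 0.5354 -0.1625  0.2893]
5 28.32 yaw 49.19 j6 15.12 F [-6.9 -1.5  5.3] M [-0.14  1.08 -0.24] w 0.0145 g 42.5 p [ 0.5352 -0.1624  0.2892]
6 28.69 yaw 33.19 j6 31.12 F [-7.5 -0.7  7.2] M [-0.13  1.03 -0.21] w 0.0143 g 42.6 p [ 0.5351 -0.1622  0.2893]
7 29.07 yaw 17.19 j6 47.12 F [-8.   0.8  7.3] M [-0.02  1.22 -0.21] w 0.0144 g 42.7 p [ 0.535  -0.162   0.2893]
fine
1 29.32 yaw 13.36 j6 50.95 F [-3.8 -0.7  3.2] M [-0.17  0.41 -0.19] w 0.0141 g 42.1 p [ 0.535  -0.162   0.2893]
2 29.57 yaw 9.34 j6 54.97 F [-3.8  0.2  4.9] M [-0.08  0.5  -0.18] w 0.0147 
[... 338 characters left out ...]
4 p [ 0.535  -0.1618  0.2893]
6 30.57 yaw -6.68 j6 70.99 F [-4.2  2.4  5.8] M [ 0.21  0.55 -0.16] w 0.0142 g 42.4 p [ 0.535  -0.1618  0.2893]
7 30.82 yaw -10.68 j6 75.0 F [-4.8  2.6  4.6] M [ 0.23  0.54 -0.23] w 0.0142 g 42.4 p [ 0.535  -0.1617  0.2893]
8 31.07 yaw -14.34 j6 78.73 F [-4.7  1.8  5.6] M [0.36 0.45 1.51] w 0.0144 g 60.3 p [ 0.5351 -0.1614  0.2893]
1 31.32 yaw -15.62 j6 80.04 F [-1.9 -0.1  3.5] M [0.01 0.22 1.18] w 0.0146 g 73.4 p [ 0.5354 -0.1614  0.2894]
open 32.1 yaw -15.85 j6 80.24 F [ 0.  -0.4 -0.2] M [0.04 0.02 0.01] w 0.0854 g 0.0 p [ 0.5351 -0.1614  0.2893]
away 35.29 yaw 129.99 j6 -59.47 F [-0.1  0.1 -0.1] M [-0.04 -0.08  0.  ] w 0.0851 g 0.0 p [ 0.4001 -0.0501  0.45  ]
```

View pics/t2.png

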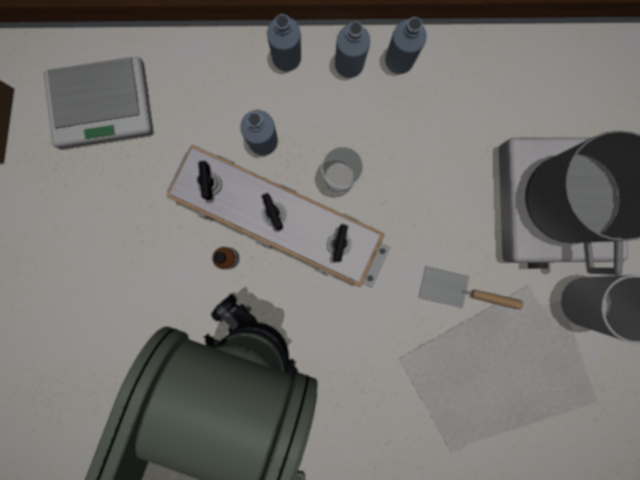

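Run:
```python
from h import *
t=get_image("top")
for p in((.6475,.071,.05),(.591,-.0445,.35),(.5355,-.162,-.23)):
    x,c=fit([t],p); print(np.degrees(x[2]).round(1),x[:2].round(4),round(c,3))
```

```text
12.0 [0.6463 0.0718] 0.251
25.2 [ 0.59   -0.0452] 0.259
-13.7 [ 0.5347 -0.1613] 0.252
```

The fitted left angle (12°) differs from where I felt the stop (about 5°). I'll check all three from straight above, where the view isn't skewed.

Run:
```python
from h import *
out=[]
for k,x,y,a in(("L",.646,.072,5),("M",.591,-.0445,21),("R",.5352,-.162,-13.5)):
    move_to([x,y,.42],[180,0,a]); pause(.3); w=wrist()
    f=fit([w],(x,y,np.radians(a)),S=4); print(k,show("")["tool_rot"][2].round(2),np.degrees(f[0][2]).round(2),f[0][:2],round(f[1],3))
    out.append(w["color"][130:350,220:420])
cv2.imwrite("pics/chk.png",np.hstack(out)[:,:,::-1])
```

```text
37.93 yaw 4.99 j6 83.74 F [-0.5 -1.3 -0.3] M [-0.03 -0.01 -0.  ] w 0.0853 g 0.0 p [0.6459 0.0719 0.4202]
L 4.99 5.71 [0.64054692 0.07301684] 0.302
 38.87 yaw 21.08 j6 56.34 F [-0.5 -0.3  1.3] M [-0.03 -0.03  0.02] w 0.0856 g 0.0 p [ 0.5913 -0.0436  0.4199]
M 21.08 22.0 [ 0.58840124 -0.04496844] 0.276
 39.8 yaw -13.39 j6 77.78 F [ 0.  -0.9  0.6] M [-0.    0.02  0.  ] w 0.0855 g 0.0 p [ 0.5356 -0.1611  0.4199]
R -13.39 -11.6 [ 0.53073654 -0.16060518] 0.336
```

View pics/chk.png

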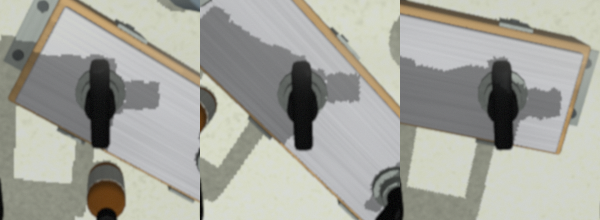

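The bars in all three crops stand upright (at about x=100, 302 and 503), so each knob is within about 2° of the stop angle I felt. The arm is clear above, so I'm handing in.

```bash
python3 -c "
from plant import *
print(close_job())"
```

```text
the job is handed in; nothing more can be done
None
```

I turned all three knobs clockwise to their end stops, the middle one first, then left, then right. They were released and the job was handed in after about 40 s on the robot's clock; the final top view showed the bottles, beaker and spatula unmoved, and no verdict came back.

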